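# Slide the rosette plaque into the lever press and hold it under pressure

### The job

Slide the carved plaque, rosette end first, into the slot of the jig on the lever press until it is fully home against the back stop, while the lever is still up. Then bring the press lever down so that the pad bears on the freshly glued rosette, and hold it there, pushing down on the ball knob with about 15 N (much more than 25 N would bruise the carving); leave everything else on the bench where it lies. The job ends holding: finish with the gripper still pressing the lever down, because it springs up when let go.

Things in the scene. Friction and masses are not known exactly. Their poses are not given: they have to be found in the camera images.
- plaque: Loose flat hardwood plaque, 170 x 62 x 18 mm (x, y, z), 0.16 kg, brown, carved lines and a pale round rosette near its +x end, which goes in first. Origin: centre of its underside. Lies flat left or right of the press, +x roughly away from the robot. Grip it across its 62 mm width near the plain end, e.g. at x = -55 mm.
- plaque_rosette (a point): Centre of the rosette's top face: 50 mm from the plaque's origin towards its +x, 21 mm above its underside. The rosette is 40 mm across and stands 3 mm proud of the plaque.
- press: Grey cast-iron hand lever press (arbor press) with a wooden jig on its base, fixed to the bench: base 310 x 120 mm, column behind, head 165 to 247 mm above the bench at x > -42 mm. Origin: on the bench directly under the ram; +x from the jig's mouth to its back stop, away from the robot; y left; z up. Positions given 'in the press frame' use it.
- jig_mouth (a point): Centre of the slot's mouth on the jig's flat bed (35 mm above the bench): x = -50 mm in the press frame. The slot runs from here along +x between two fences: 65 mm wide, 22 mm high under lips over the plaque's edges (lips 53 mm apart, tops 64 mm above bench). Mouth boards splay from 65 mm to 82 mm apart at x = -67 mm. The open bed reaches forward to x = -140 mm.
- jig_stop (a point): Middle of the foot of the back stop's face, on the bed: x = +35 mm, z = 35 mm in the press frame. The plaque is home with its rosette end against it: plaque origin at x = -50, y = 0, z = 35 mm in the press frame, rosette under the ram, plain end at x = -135 mm, 85 mm of it in front of the fences.
- press_ram: The press's upright steel ram with a round black rubber pad, 40 mm across, in a cup at its foot; the rubber gives 1 mm per 60 N. Origin: centre of the unloaded pad's lower face; raised it is 72 mm above the bench, 16 mm above the rosette of a plaque that is home. It goes down 20 mm per rad of lever. The top of the ram is 295 mm above the bench.
- press_lever: Steel lever rod, 13 mm thick, on the press's right. Origin: on its turning axis, level along the press's y, at x = 35, y = -130, z = 190 mm in the press frame; its own +x points from ball to axis. At rest it is sprung up, ball end towards the robot, 0.8 rad above level. It swings down at most 1.15 rad; level, the pad meets the rosette of a homed plaque.
- press_ball (a point): Centre of the lever's black ball knob, 32 mm across, 190 mm from the axis. In the press frame at x = -97, z = 326 mm at rest; x = -155, z = 190 mm when level (y = -130). The spring pushes up here with about 1.5 N at rest, 5 N when level; below level the pad presses with about 9.5 x (push - 5 N): 15 N at the ball gives 95 N, with the ball about 17 mm below level.
- blank: Bystander: plain plaque blank, 125 x 62 x 18 mm, no rosette, on the other side of the press. Origin: centre of underside.
- gouge_a: Bystander: carving gouge with pale handle, 245 x 27 mm, 27 mm high, lying in front of the press, to the right, below the lever's ball. Origin: near its middle, on the bench.
- tape: Bystander: yellow tape measure standing on edge, 66 x 34 x 60 mm high, in front of the press, to the left. Origin: centre of underside.
- glue: Bystander: white glue bottle, 56 mm across, 150 mm high, standing left of the press. Origin: centre of underside.
- stone: Bystander: sharpening stone in a wooden holder, 160 x 80 x 32 mm, right of the press. Origin: centre of underside.
Mind the look-alikes: they are no part of the job. What is shaped like the plaque but green is not meant.

How it is judged:
On the way:
1. the plaque is fully home in the jig's slot, rosette under the ram, with the lever still up (x of plaque_rosette in the frame of press between -0.004 and 0.004 m and y of plaque_rosette in the frame of press between -0.004 and 0.004 m and z of plaque_rosette in the frame of press below 0.06 m and angle between the x axis of plaque and the x axis of press, either way round below 0.05 rad and angle between plaque's own z axis and vertical below 0.05 rad and z of press_ram in the frame of press above 0.069 m), for 0.2 s.
At the end, for the whole second after the job is handed in: Plaque home in the slot (rosette within 4 mm of the ram axis, square within 0.05 rad, flat) and the robot still holding the lever down (over 4 N contact), at rest, the pad pressing the rosette with 40 to 160 N, which is about 9 to 22 N of push at the ball (x of plaque_rosette in the frame of press between -0.004 and 0.004 m and y of plaque_rosette in the frame of press between -0.004 and 0.004 m and z of plaque_rosette in the frame of press below 0.06 m and angle between the x axis of plaque and the x axis of press, either way round below 0.05 rad and angle between plaque's own z axis and vertical below 0.05 rad and contact force between press_ram and plaque between 40 and 160 N and contact force between any of the fingers, the arm and press_lever above 4 N and linear speed of press_ram below 0.003 m/s); the arm keeps its last pose, push and grip.
It fails at once if the carving is bruised (pad force over 260 N, about 32 N at the ball) (contact force between press_ram and plaque above 260 N).
It fails at once if another thing on the bench is shoved or knocked over (moved more than 30 mm) (distance of any of blank, gouge_a, tape, glue, stone from where it was at the start of the episode above 0.03 m).
It also fails if it takes over 72 s, if anything falls off the work surface, if the arm or the gripper's body presses on something with over 40 N, if the wrist force passes 120 N, or if a joint passes its speed limit or range.

### The arm

A 6-joint arm with a two-finger parallel gripper is mounted at the origin on the work surface. World frame = base frame: x ahead of the robot, y to its left, z up, the work surface at z = 0. Lengths are in m, angles in rad, forces in N, time in s.
With the tool pointing down it reaches from about 0.425 to 1.125 m from the base axis. Payload 14.9 kg.
Tool frame: the origin (TCP) lies between the finger pads; the fingertips stand 11 mm ahead of it and the grasp point (between the pads) lies 8 mm behind it; z points along the fingers, y is the line along which they close (so a half turn about z gives the same grasp; the last joint's range is limited). The gripper opens to 91 mm and grips with 3 to 60 N. Pads are 32 mm wide; open, the fingers measure 118 mm over their backs; the gripper's body (76 mm by 178 mm) begins 60 mm behind the grasp point.
Start: joints at [-1.232, 0.379, 1.734, -0, 1.028, -0.033], TCP at [0.254, -0.652, 0.225] pointing down, gripper open.
Joint ranges: [-2.77, 2.77], [-0.74, 2.19], [0, 2.66], [-1.06, 4.2], [0.31, 2.87], [-3.08, 3.08]. Speed limits (rad/s): [1.89, 1.89, 2.39, 3.14, 3.14, 3.14].

### API

Orientations are given as a 3x3 rotation matrix whose columns are the frame's x, y, z axes.
In Python, from plant import r gives the robot as it stands.
- The arm moves only by the tool apply_moves, never from a script. Its arguments are lists of equal length, an entry for each row: "slide": the shift along the world's x, y, z in mm, a list of three; "spin": the turn about the world's z in rad; "fingers": the closure, from -1 (fully open) to 1 (shut). A call has exactly 5 rows; each row is the pose to reach, as a shift and turn from the pose commanded when the call began; what a row does not reach only later rows make up. A row lasts 1/12 s, in which the tool goes at most 41.7 mm and 7.16 degrees, less where a joint would pass 70% of its speed; a pose out of reach is approached as far as the arm can. A call with a gripper value outside its range is refused whole. The fingers move at their own pace and stop on an object; "newtons" is the grip in N (left out, the last holds). Time passes only in rows, so rows that repeat a pose let the fingers close, or fill a call up. It gives the time, the measured TCP pose, the force, the opening and the grip force at its end, in the units of the state.
- r.get_obs(): the state, without advancing time (a new reading comes with each control period).
- r.read_camera(name): name is "scene" or "side" or "wrist"; returns a dict with "image" (400x640x3 uint8, blue, green, red), "intrinsics" (3x3 intrinsics, pixels), "extrinsics" (4x4, takes a point from world to camera coordinates). Camera axes: x right, y down, z forward; pixel columns grow to the right and rows downward; lengths in m; the calibration is good to about 2 mm. A picture is of the moment at which its call begins. There is no depth.
- r.hand_in(): hands the job in; it is judged then, once.
The state is a dict: "time_s": time; "q": joint angles; "qd": joint speeds; "tau": joint torques, N m; "ee_pos": TCP position; "tcp_rot": TCP orientation; "ft_force": force on the tool from outside, world axes, zero at the start; "ft_torque": the same for the moment, N m; "opening": finger opening in m; "grasp_force": force on a finger pad.
Only numpy, scipy, OpenCV 4.12 (cv2) and the standard library are available. Lean on these libraries where they do the work, as an engineer would, in place of code of your own. Each camera call takes 0.05 s, during which the arm holds its last target. There are 200 camera calls.

## Working session

There is one attempt and no reset: what is moved stays moved. The work goes in short steps, Python scripts to look and compute and a tool call to move; the robot and the scene stay as the last step left them, time stands still between calls to the robot, and variables do not carry over. Pictures are saved under pics/ and viewed, at most 13 in all, crops included, and the job is handed in when it is done.

Besides the shell and the picture viewer there is one more tool, called by a JSON object that holds its "api" and its "payload". apply_moves: Moves the arm, as the interface text tells. Its arguments: {"type":"object","properties":{"slide":{"type":"array"},"spin":{"type":"array"},"fingers":{"type":"array"},"newtons":{"type":"number"}},"required":["slide","spin","fingers"]}

```bash
mkdir -p pics; ls; cat > h.py <<'E'
import numpy as np, cv2
from plant import r
def cam(n):
    c=r.read_camera(n); return c["image"],np.array(c["intrinsics"]),np.array(c["extrinsics"])
def ray(K,T,u,v):
    R,t=T[:3,:3],T[:3,3]; d=R.T@np.linalg.inv(K)@[u,v,1]; return -R.T@t,d
def onz(K,T,u,v,z):
    o,d=ray(K,T,u,v); return o+d*(z-o[2])/d[2]
def proj(K,T,p):
    q=K@(T[:3,:3]@np.array(p,float)+T[:3,3]); return q[:2]/q[2]
def tri(l):
    A=np.zeros((3,3));b=np.zeros(3)
    for K,T,u,v in l:
        o,d=ray(K,T,u,v); d/=np.linalg.norm(d); M=np.eye(3)-np.outer(d,d); A+=M;b+=M@o
    return np.linalg.solve(A,b)
E
python3 - <<'E'
from h import *
for n in ["scene","side","wrist"]:
    i,K,T=cam(n); cv2.imwrite(f"pics/{n}0.png",i); np.savez(f"{n}0.npz",K=K,T=T); print(n,K[0,0],np.round(-T[:3,:3].T@T[:3,3],3),np.round(T[:3,:3],2).tolist())
o=r.get_obs(); print(o["time_s"],o["ee_pos"],np.round(o["tcp_rot"],3),o["opening"])
E
```

```text
pics
scene 381.65661004322345 [1.022 0.634 0.863] [[-0.76, 0.65, -0.02], [0.42, 0.46, -0.78], [-0.5, -0.6, -0.62]]
side 493.4350058770374 [-0.331  0.855  1.165] [[-0.75, -0.66, -0.01], [-0.41, 0.47, -0.78], [0.52, -0.59, -0.62]]
wrist 328.2070543367477 [ 0.319 -0.629  0.384] [[0.36, -0.93, -0.0], [-0.9, -0.35, 0.24], [-0.23, -0.09, -0.97]]
0.15 [ 0.25419792 -0.65191973  0.22445021] [[ 0.932  0.363 -0.   ]
 [ 0.363 -0.932  0.001]
 [ 0.    -0.001 -1.   ]] 0.09121426203325593
```

View pics/scene0.png

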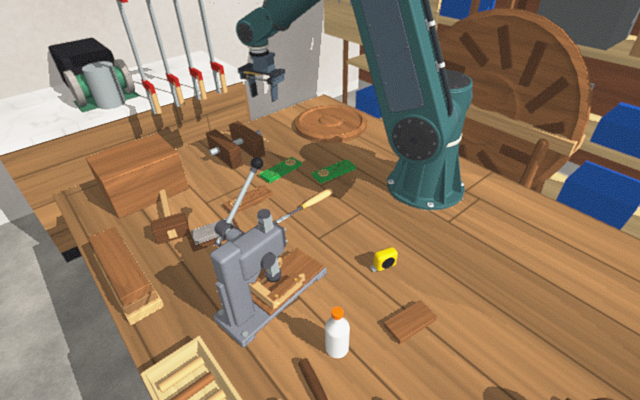

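View pics/side0.png

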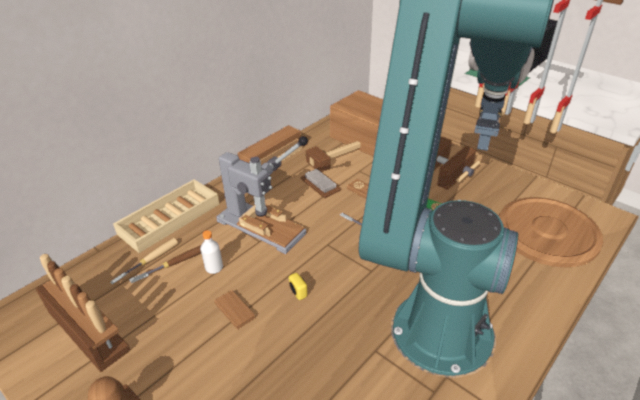

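The scene view shows the press around (255,280), its ball at (257,163) and the gouge at (315,200). The plain plaque at (410,321) looks like the blank. Two green look-alikes sit at (282,168) and (333,170). A brown plaque with a rosette seems to lie at (250,197), right of the press. I'll confirm that in one enlarged crop.

```bash
python3 - <<'E'
import cv2,numpy as np
a=cv2.imread("pics/scene0.png")[150:345,190:350]; b=cv2.imread("pics/side0.png")[130:260,210:400]
a=cv2.resize(a,None,fx=3,fy=3,interpolation=cv2.INTER_CUBIC)[:585]
cv2.imwrite("pics/c1.png",a)
b=cv2.resize(b,None,fx=4,fy=4,interpolation=cv2.INTER_CUBIC);cv2.imwrite("pics/c2.png",b)
E
```

```text
(no output)
```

View pics/c1.png

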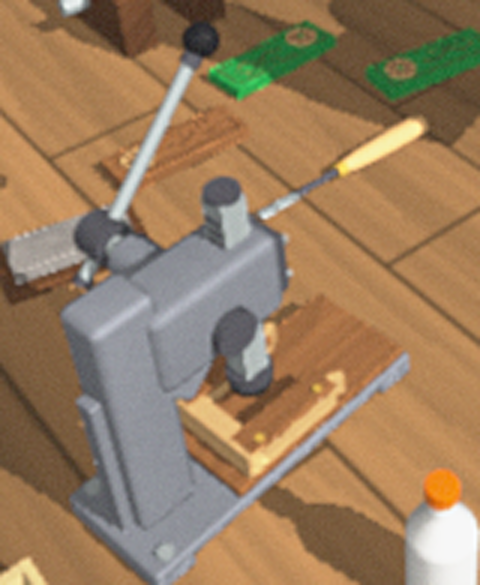

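View pics/c2.png

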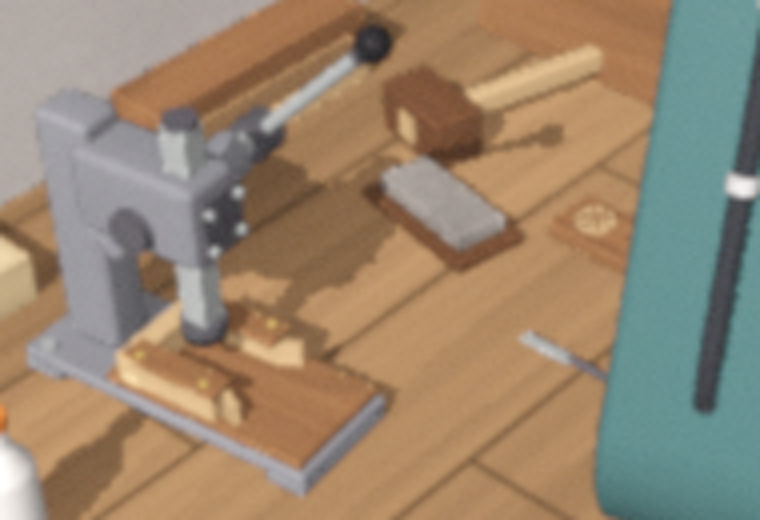

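The target is confirmed: the brown plaque with carved lines and a pale rosette, at about scene (247,198) and side (359,184). The green pair at scene (282,168) and (333,170) is the wrong colour. The plain piece at (410,321) has no rosette, so it is the blank. Next are the rough triangulations.

```bash
cat > m1.py <<'E'
from h import *
S=np.load("scene0.npz");D=np.load("side0.npz")
s=lambda u,v:(S["K"],S["T"],190+(u+.5)/3-.5,150+(v+.5)/3-.5)
d=lambda u,v:(D["K"],D["T"],210+(u+.5)/4-.5,130+(v+.5)/4-.5)
P={"ball":((201,41),(372,44)),"ramtop":((222,188),(181,118)),"rosette":((124,157),(597,218)),"basefl":((408,357),(303,480)),"basefr":((320,298),(384,398)),"pad":((249,383),(204,330)),"screwL1":((318,387),(204,384)),"screwL2":((261,437),(141,354))}
for k,(a,b) in P.items(): 
    p=tri([s(*a),d(*b)]);q=s(*a);w=d(*b)
    print(k,p.round(3), (proj(*q[:2],p)-q[2:]).round(1))
for k,c in {"pl_nearL":(247,127),"pl_nearR":(205,110),"pl_farR":(98,160),"pl_farL":(140,183)}.items(): print(k,onz(*s(*c),.018).round(3))
print("gouge tip/end",onz(*s(262,215),.01).round(3),onz(*s(425,125),.013).round(3))
E
python3 m1.py
```

```text
ball [ 0.626 -0.106  0.326] [-0.1 -0.2]
ramtop [0.702 0.034 0.294] [0. 0.]
rosette [ 0.6   -0.382  0.012] [0.5 0.8]
basefl [0.552 0.072 0.019] [-0.1 -0.2]
basefr [ 0.569 -0.044  0.02 ] [-0.1 -0.1]
pad [0.706 0.035 0.071] [-0.4 -0.6]
screwL1 [0.661 0.077 0.065] [-0.1 -0.1]
screwL2 [0.73  0.087 0.065] [-0.2 -0.4]
pl_nearL [ 0.461 -0.331  0.018]
pl_nearR [ 0.48  -0.395  0.018]
pl_farR [ 0.628 -0.396  0.018]
pl_farL [ 0.612 -0.326  0.018]
gouge tip/end [ 0.535 -0.196  0.01 ] [ 0.294 -0.194  0.013]
```

{"api": "apply_moves", "payload": {"slide": [[24,32,5],[48,64,10],[72,96,15],[96,128,20],[120,160,25]], "spin": [-0.08,-0.16,-0.24,-0.32,-0.37], "fingers": [-1,-1,-1,-1,-1]}}

```text
time_s: 0.57
ee_pos: [0.3749, -0.4905, 0.25]
tcp_rot: [[1.0, -0.003, -0.0], [-0.003, -1.0, 0.0], [-0.0, -0.0, -1.0]]
ft_force: [0.6, -1.0, 0.1]
opening: 0.0912
grasp_force: 0.0
```

{"api": "apply_moves", "payload": {"slide": [[24,32,0],[48,64,0],[72,96,0],[96,130,0],[96,130,0]], "spin": [0,0,0,0,0], "fingers": [-1,-1,-1,-1,-1]}}

```text
time_s: 0.98
ee_pos: [0.473, -0.3575, 0.2498]
tcp_rot: [[1.0, 0.005, 0.0], [0.005, -1.0, 0.001], [0.0, -0.001, -1.0]]
ft_force: [-0.0, -0.1, 0.1]
opening: 0.0912
grasp_force: 0.0
```

```bash
python3 - <<'E'
from h import *
o=r.get_obs(); print(o["time_s"],o["ee_pos"].round(4),np.round(o["tcp_rot"],3).tolist(),np.linalg.norm(o["qd"]))
i,K,T=cam("wrist"); cv2.imwrite("pics/w1.png",i); np.savez("w1.npz",K=K,T=T)
E
```

```text
0.9833 [ 0.473  -0.3575  0.2498] [[1.0, 0.005, 0.0], [0.005, -1.0, 0.001], [0.0, -0.001, -1.0]] 0.13805931098886381
```

View pics/w1.png

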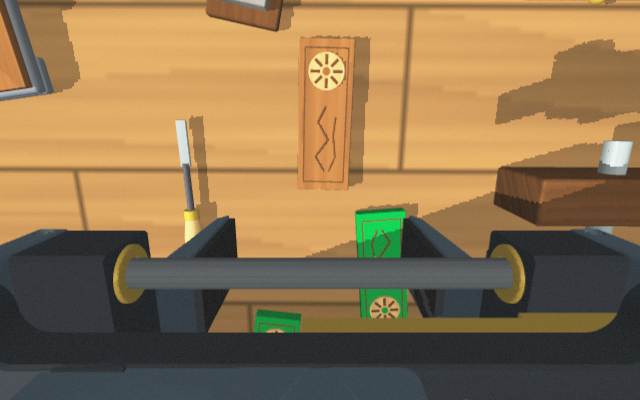

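The wrist view shows the brown plaque, with its rosette at (326,70) and its edges at columns 302–356 (far end) and 297–350 (near end, row 188). Both green look-alikes are at the bottom. The press base's right edge is at top left.

```bash
python3 - <<'E'
from h import *
i=cv2.imread("pics/w1.png").astype(int);W=np.load("w1.npz");K,T=W["K"],W["T"]
pale=((i[:,:,0]>110)&(i[:,:,1]>185)).astype(np.uint8)
pale[:45]=0;pale[100:]=0;pale[:,:300]=0;pale[:,350:]=0
c=max(cv2.findContours(pale,0,1)[0],key=cv2.contourArea);e=cv2.fitEllipse(cv2.convexHull(c));print(e)
D=np.load("side0.npz");
print("ros",onz(K,T,*e[0],.021).round(4), tri([(K,T,*e[0]),(D["K"],D["T"],359.0,184.2)]).round(4))
g=cv2.GaussianBlur(i.astype(np.uint8),(3,3),0).astype(float)
# side edges: strongest colour gradient along rows
dx=np.abs(np.diff(g,axis=1)).sum(2); 
L=[];R=[]
for v in range(50,180,2):
    L.append((288+dx[v,288:308].argmax()+.5,v)); R.append((340+dx[v,340:362].argmax()+.5,v))
dy=np.abs(np.diff(g,axis=0)).sum(2)
B=[(u,178+dy[178:198,u].argmax()+.5) for u in range(304,344,2)];F=[(u,30+dy[30:44,u].argmax()+.5) for u in range(308,350,2)]
for n,P in zip("LRBF",(L,R,B,F)):
    P=np.array(P);vx,vy,x,y=cv2.fitLine(P.astype(np.float32),cv2.DIST_HUBER,0,.5,.01).ravel()
    t=40 if n in "LR" else 20
    for s in(-t,0,t): print(n,onz(K,T,x+s*vx,y+s*vy,.018).round(4),(round(float(x+s*vx),1),round(float(y+s*vy),1)))
E
```

```text
((325.9393005371094, 70.65568542480469), (35.80959701538086, 38.40966033935547), 2.1338582038879395)
ros [ 0.5943 -0.3665  0.021 ] [ 0.5926 -0.3676  0.0203]
L [ 0.4942 -0.3391  0.018 ] (302.2, 160.4)
L [ 0.5405 -0.3401  0.018 ] (302.7, 120.4)
L [ 0.5843 -0.3411  0.018 ] (303.2, 80.4)
R [ 0.5996 -0.386   0.018 ] (343.4, 66.0)
R [ 0.5568 -0.3883  0.018 ] (344.6, 106.0)
R [ 0.5114 -0.3907  0.018 ] (345.8, 146.0)
B [ 0.4656 -0.3356  0.018 ] (299.5, 183.9)
B [ 0.4677 -0.3598  0.018 ] (319.4, 182.3)
B [ 0.4699 -0.3839  0.018 ] (339.3, 180.7)
F [ 0.6307 -0.3462  0.018 ] (307.6, 35.3)
F [ 0.6306 -0.368   0.018 ] (327.6, 35.5)
F [ 0.6306 -0.3899  0.018 ] (347.6, 35.7)
```

```bash
python3 - <<'E'
from h import *
i=cv2.imread("pics/w1.png");W=np.load("w1.npz");K,T=W["K"],W["T"]
print([i[60,u].tolist() for u in range(290,372,6)]);print([i[140,u].tolist() for u in range(290,372,6)])
h=cv2.cvtColor(cv2.GaussianBlur(i,(3,3),0),cv2.COLOR_BGR2HSV)[:,:,0]
print([int(h[60,u]) for u in range(290,372,3)],[int(h[140,u]) for u in range(290,372,3)])
E
```

```text
[[103, 175, 225], [102, 174, 226], [81, 143, 213], [75, 132, 199], [124, 197, 236], [147, 225, 245], [66, 102, 149], [158, 235, 247], [72, 114, 166], [85, 155, 223], [85, 148, 218], [76, 118, 156], [73, 119, 157], [78, 121, 158]]
[[107, 177, 229], [105, 174, 227], [79, 136, 201], [75, 136, 203], [87, 149, 217], [83, 147, 218], [61, 104, 157], [70, 122, 182], [83, 149, 218], [60, 106, 160], [65, 106, 144], [75, 122, 163], [75, 119, 161], [106, 178, 227]]
[17, 17, 17, 15, 14, 13, 14, 19, 21, 14, 22, 24, 14, 25, 26, 17, 17, 18, 15, 14, 14, 14, 16, 16, 16, 16, 16, 17] [17, 17, 17, 15, 14, 14, 14, 14, 14, 15, 14, 14, 14, 14, 14, 14, 15, 14, 14, 14, 15, 16, 16, 16, 16, 18, 17, 17]
```

```bash
python3 - <<'E'
from h import *
i=cv2.imread("pics/w1.png");W=np.load("w1.npz");K,T=W["K"],W["T"]
g=cv2.GaussianBlur(i,(5,5),1.2).astype(float)
m=((g[:,:,1]-g[:,:,0])/(g[:,:,2]-g[:,:,0]+1)<.515).astype(np.uint8)
z=np.zeros_like(m);z[25:200,280:370]=m[25:200,280:370];z=cv2.morphologyEx(z,cv2.MORPH_CLOSE,np.ones((5,5)));z=cv2.morphologyEx(z,cv2.MORPH_OPEN,np.ones((9,9)))
c=max(cv2.findContours(z,0,1)[0],key=cv2.contourArea)[:,0]
print(cv2.minAreaRect(c))
w=np.array([onz(K,T,u,v,.018)[:2] for u,v in c]);R=cv2.minAreaRect((w*1000).astype(np.float32));print(R)
# line fits on side edges
for s in(0,1):
    p=[]
    for v in range(60,180): 
        x=np.flatnonzero(z[v]); p.append(onz(K,T,x[0]-.5 if s==0 else x[-1]+.5,v,.018)[:2])
    p=np.array(p);f=np.polyfit(p[:,0],p[:,1],1);print("side",f, np.polyval(f,[.48,.54]),np.std(p[:,1]-np.polyval(f,p[:,0])))
v=np.flatnonzero(z[:,325]);print(v[0],v[-1],onz(K,T,325,v[0]-.5,.018),onz(K,T,325,v[-1]+.5,.018))
E
```

```text
((325.70867919921875, 113.24029541015625), (58.26764678955078, 153.21493530273438), 1.9091522693634033)
((544.0354614257812, -366.3934326171875), (64.67703247070312, 170.89254760742188), 88.58617401123047)
side [-0.02257517 -0.32190728] [-0.33274336 -0.33409787] 0.0006315645936443517
side [-0.02646013 -0.3833887 ] [-0.39608956 -0.39767717] 0.0006013664876665487
37 189 [ 0.62963412 -0.36519179  0.018     ] [ 0.4588405  -0.36665177  0.018     ]<stdin>:4: RuntimeWarning: divide by zero encountered in divide
<stdin>:4: RuntimeWarning: invalid value encountered in divide
```

Plaque centre is (0.544, -0.3655), yaw is about -0.025 and the heights agree. Before grasping I'll take a close look at the jig.

{"api": "apply_moves", "payload": {"slide": [[-10,38,10],[-20,78,20],[-30,118,20],[-30,158,20],[-30,198,20]], "spin": [0,0,0,0,0], "fingers": [-1,-1,-1,-1,-1]}}

```text
time_s: 1.45
ee_pos: [0.4392, -0.1634, 0.27]
tcp_rot: [[1.0, -0.0, 0.0], [-0.0, -1.0, -0.0], [0.0, 0.0, -1.0]]
ft_force: [0.9, -0.3, 0.2]
opening: 0.0913
grasp_force: 0.0
```

{"api": "apply_moves", "payload": {"slide": [[0,40,0],[0,80,0],[0,120,0],[0,160,0],[0,200,0]], "spin": [0,0,0.05,0.1,0.15], "fingers": [-1,-1,-1,-1,-1]}}

```text
time_s: 1.87
ee_pos: [0.44, 0.0368, 0.2702]
tcp_rot: [[0.988, 0.152, 0.001], [0.152, -0.988, -0.0], [0.001, 0.0, -1.0]]
ft_force: [2.1, 0.2, -0.0]
opening: 0.0912
grasp_force: 0.0
```

{"api": "apply_moves", "payload": {"slide": [[20,0,0],[45,0,0],[60,0,0],[60,0,0],[60,0,0]], "spin": [0,0,0,0,0], "fingers": [-1,-1,-1,-1,-1]}}

```text
time_s: 2.28
ee_pos: [0.5003, 0.0351, 0.2695]
tcp_rot: [[0.989, 0.151, -0.001], [0.151, -0.989, -0.0], [-0.001, -0.0, -1.0]]
ft_force: [-0.7, 0.0, 0.4]
opening: 0.0913
grasp_force: 0.0
```

```bash
python3 - <<'E'
from h import *
i,K,T=cam("wrist"); cv2.imwrite("pics/w2.png",i); np.savez("w2.npz",K=K,T=T)
E
```

```text
(no output)
```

View pics/w2.png

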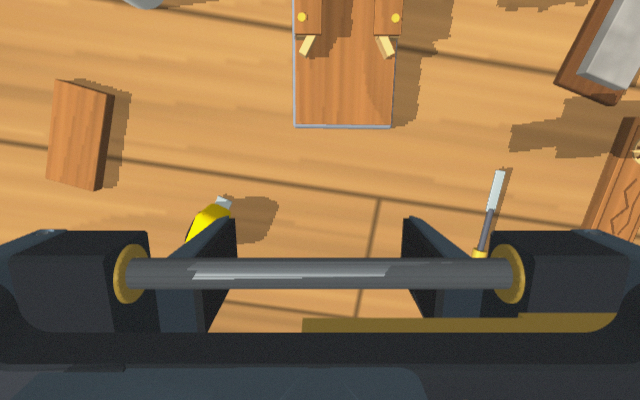

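The jig is in view: lip screws at (302,17) and (395,18), mouth boards at (307,45) and (385,46), base front edge on row 126 from column 294 to 393. Computing the press frame.

```bash
python3 - <<'E'
from h import *
i=cv2.imread("pics/w2.png");W=np.load("w2.npz");K,T=W["K"],W["T"];S=np.load("scene0.npz")
h=cv2.cvtColor(i,cv2.COLOR_BGR2HSV);m=((h[:,:,0]>21)&(h[:,:,0]<32)&(h[:,:,1]>200)&(h[:,:,2]>200)).astype(np.uint8);m[40:]=0;m[:,:290]=0;m[:,410:]=0
n,_,st,ce=cv2.connectedComponentsWithStats(m)
P=[]
for k in range(1,n):
    if st[k,4]>15: P.append(onz(K,T,*ce[k],.065));print("screw",ce[k].round(1),st[k,4],P[-1].round(4))
print("mid",(P[0]+P[-1])/2)
d=P[0]-P[-1]
print("yaw screws",np.arctan2(-d[0],d[1]) if d[1]>0 else np.arctan2(d[0],-d[1]))
# lip inner edges (brown lip -> bed in shade) and bed side edges: gradient peaks, printed per row
g=cv2.GaussianBlur(i,(3,3),0).astype(float);dx=np.abs(np.diff(g,axis=1)).sum(2)
def fit(rows,a,b,z,nm):
    p=np.array([(a+dx[v,a:b].argmax()+.5,v) for v in rows],np.float32)
    vx,vy,x,y=cv2.fitLine(p,cv2.DIST_HUBER,0,.3,.01).ravel()
    if vy<0: vx,vy=-vx,-vy
    A=onz(K,T,x,y,z);B=onz(K,T,x-vx*20,y-vy*20,z);print(nm,(x.round(1),y.round(1)),A.round(4),"yaw",np.arctan2(*(B-A)[[1,0]]).round(4));return A,B
for args in [(range(2,32),312,330,.064,"lipL"),(range(2,32),368,385,.064,"lipR"),(range(65,122),288,301,.02,"baseL"),(range(65,122),386,399,.02,"baseR")]: fit(*args)
dy=np.abs(np.diff(g,axis=0)).sum(2);p=np.array([(u,120+dy[120:133,u].argmax()+.5) for u in range(300,388)]);f=np.polyfit(p[:,0],p[:,1],1)
A,B=[onz(K,T,u,np.polyval(f,u),.02) for u in(300,388)];print("front",A,B,"yaw",np.arctan2(B[0]-A[0],A[1]-B[1]))
# heights: triangulate left front screw with scene pic
print(tri([(K,T,302,17.3),(S["K"],S["T"],190+318.5/3-.5,150+387.5/3-.5)]).round(4))
E
```

```text
Traceback (most recent call last):
IndexError: list index out of range
```

```bash
cat > m2.py <<'E'
from h import *
i=cv2.imread("pics/w2.png");W=np.load("w2.npz");K,T=W["K"],W["T"];S=np.load("scene0.npz")
m=((i[:,:,1].astype(int)-i[:,:,0]>95)&(i[:,:,1]>150)).astype(np.uint8);m[30:]=0;m[:,:290]=0;m[:,410:]=0
n,_,st,ce=cv2.connectedComponentsWithStats(m);P=[]
for k in range(1,n):
    if st[k,4]>15: P.append(onz(K,T,*ce[k],.065));print("screw",ce[k].round(1),st[k,4],P[-1].round(4))
if len(P)==2:
    if P[0][1]<P[1][1]: P=P[::-1]
    d=P[0]-P[1];print("mid",(P[0]+P[1])/2,"yaw",np.arctan2(-d[0],d[1]))
g=cv2.GaussianBlur(i,(3,3),0).astype(float);dx=np.abs(np.diff(g,axis=1)).sum(2)
def fit(rows,a,b,z,nm):
    p=np.array([(a+dx[v,a:b].argmax()+.5,v) for v in rows],np.float32)
    vx,vy,x,y=cv2.fitLine(p,cv2.DIST_HUBER,0,.3,.01).ravel()
    if vy<0: vx,vy=-vx,-vy
    A=onz(K,T,x,y,z);B=onz(K,T,x-vx*20,y-vy*20,z);print(nm,(x.round(1),y.round(1)),A.round(4),"yaw",np.arctan2(*(B-A)[[1,0]]).round(4))
for args in [(range(2,32),312,330,.064,"lipL"),(range(2,32),368,385,.064,"lipR"),(range(65,122),288,301,.02,"baseL"),(range(65,122),386,399,.02,"baseR")]: fit(*args)
dy=np.abs(np.diff(g,axis=0)).sum(2);p=np.array([(u,120+dy[120:133,u].argmax()+.5) for u in range(300,388)]);f=np.polyfit(p[:,0],p[:,1],1)
A,B=[onz(K,T,u,np.polyval(f,u),.02) for u in(300,388)];print("front",A,B,"yaw",np.arctan2(B[0]-A[0],A[1]-B[1]))
print(tri([(K,T,302,17.3),(S["K"],S["T"],190+318.5/3-.5,150+387.5/3-.5)]).round(4))
print(i[17,296:308].tolist())
E
python3 m2.py
```

```text
screw [301.2  16.5] 60 [0.6644 0.0758 0.065 ]
screw [394.9  17.7] 57 [ 0.6774 -0.0173  0.065 ]
mid [0.67091886 0.02926132 0.065     ] yaw 0.13812382560114148
lipL (np.float32(320.5), np.float32(19.4)) [0.665  0.0563 0.064 ] yaw 0.1509
lipR (np.float32(374.4), np.float32(13.6)) [0.6782 0.0036 0.064 ] yaw 0.1334
baseL (np.float32(294.4), np.float32(86.5)) [0.601  0.0775 0.02  ] yaw 0.1258
baseR (np.float32(392.0), np.float32(93.0)) [ 0.611  -0.0381  0.02  ] yaw 0.1399
front [0.56011799 0.06522248 0.02      ] [ 0.57432449 -0.04067277  0.02      ] yaw 0.13335983269609128
[0.6622 0.0761 0.0657]
[[77, 139, 207], [79, 176, 228], [81, 216, 241], [83, 220, 242], [84, 223, 244], [82, 223, 244], [84, 224, 244], [85, 226, 245], [81, 225, 245], [75, 172, 221], [72, 131, 188], [56, 94, 139]]
```

{"api": "apply_moves", "payload": {"slide": [[-20,0,0],[-45,-20,0],[-60,-55,0],[-60,-95,0],[-60,-135,0]], "spin": [0,-0.05,-0.1,-0.15,-0.175], "fingers": [-1,-1,-1,-1,-1]}}

```text
time_s: 2.75
ee_pos: [0.4384, -0.1004, 0.2702]
tcp_rot: [[1.0, -0.025, 0.001], [-0.025, -1.0, -0.0], [0.001, 0.0, -1.0]]
ft_force: [0.4, 0.4, 1.1]
opening: 0.0911
grasp_force: 0.0
```

{"api": "apply_moves", "payload": {"slide": [[0,-40,0],[0,-80,0],[10,-120,0],[20,-160,0],[30,-200,0]], "spin": [0,0,0,0,0], "fingers": [-1,-1,-1,-1,-1]}}

```text
time_s: 3.17
ee_pos: [0.4691, -0.3014, 0.2701]
tcp_rot: [[1.0, -0.024, 0.0], [-0.024, -1.0, -0.0], [0.0, 0.0, -1.0]]
ft_force: [0.6, 0.7, -0.1]
opening: 0.0912
grasp_force: 0.0
```

{"api": "apply_moves", "payload": {"slide": [[7,-32,-20],[14,-64,-40],[14,-64,-80],[14,-64,-120],[14,-64,-150]], "spin": [0,0,0,0,0], "fingers": [-1,-1,-1,-1,-1]}}

```text
time_s: 3.58
ee_pos: [0.4822, -0.3631, 0.1172]
tcp_rot: [[1.0, -0.025, -0.002], [-0.025, -1.0, 0.001], [-0.002, -0.001, -1.0]]
ft_force: [1.4, 1.0, -0.8]
opening: 0.0909
grasp_force: 0.0
```

{"api": "apply_moves", "payload": {"slide": [[0,0,-35],[0,0,-65],[0,0,-90],[0,0,-104],[0,0,-104]], "spin": [0,0,0,0,0], "fingers": [-1,-1,-1,-1,-1]}}

```text
time_s: 4.0
ee_pos: [0.4823, -0.3622, 0.0136]
tcp_rot: [[1.0, -0.024, -0.003], [-0.024, -1.0, 0.003], [-0.003, -0.003, -1.0]]
ft_force: [-0.0, 1.5, -0.4]
opening: 0.0909
grasp_force: 0.0
```

{"api": "apply_moves", "payload": {"slide": [[0,0,0],[0,0,0],[0,0,0],[0,0,0],[0,0,0]], "spin": [0,0,0,0,0], "fingers": [1,1,1,1,1], "newtons": 35}}

```text
time_s: 4.42
ee_pos: [0.4848, -0.3635, 0.0171]
tcp_rot: [[1.0, -0.023, 0.001], [-0.023, -1.0, -0.001], [0.001, 0.001, -1.0]]
ft_force: [-2.0, 1.6, 10.8]
opening: 0.0621
grasp_force: 35.0
```

{"api": "apply_moves", "payload": {"slide": [[0,0,0],[0,0,0],[0,0,0],[0,0,0],[0,0,0]], "spin": [0,0,0,0,0], "fingers": [1,1,1,1,1]}}

```text
time_s: 4.83
ee_pos: [0.4848, -0.3636, 0.0171]
tcp_rot: [[1.0, -0.023, 0.001], [-0.023, -1.0, -0.001], [0.001, 0.001, -1.0]]
ft_force: [-1.4, 2.7, 10.0]
opening: 0.0618
grasp_force: 35.0
```

{"api": "apply_moves", "payload": {"slide": [[0,0,20],[0,0,50],[0,0,85],[0,0,120],[0,20,134]], "spin": [0,0,0,0,0], "fingers": [1,1,1,1,1]}}

```text
time_s: 5.25
ee_pos: [0.4862, -0.3462, 0.1551]
tcp_rot: [[1.0, -0.024, 0.005], [-0.024, -1.0, -0.004], [0.005, 0.004, -1.0]]
ft_force: [1.1, -0.0, -0.7]
opening: 0.0615
grasp_force: 34.9
```

{"api": "apply_moves", "payload": {"slide": [[-7,34,0],[-14,68,0],[-21,102,0],[-28,136,0],[-35,170,0]], "spin": [0,0.02,0.05,0.08,0.11], "fingers": [1,1,1,1,1]}}

```text
time_s: 5.67
ee_pos: [0.4486, -0.1718, 0.1503]
tcp_rot: [[0.996, 0.088, 0.0], [0.088, -0.996, -0.0], [0.0, 0.0, -1.0]]
ft_force: [1.1, -0.4, -0.4]
opening: 0.0619
grasp_force: 34.9
```

{"api": "apply_moves", "payload": {"slide": [[0,34,0],[0,68,0],[0,102,0],[0,136,0],[-2,171,0]], "spin": [0.02,0.04,0.054,0.054,0.054], "fingers": [1,1,1,1,1]}}

```text
time_s: 6.08
ee_pos: [0.4472, -0.0007, 0.1505]
tcp_rot: [[0.99, 0.14, 0.001], [0.14, -0.99, -0.0], [0.001, 0.0, -1.0]]
ft_force: [1.5, -0.1, -1.5]
opening: 0.0618
grasp_force: 34.9
```

```bash
python3 - <<'E'
from h import *
i,K,T=cam("wrist"); cv2.imwrite("pics/w3.png",i); np.savez("w3.npz",K=K,T=T);o=r.get_obs(); print(o["time_s"],o["ee_pos"].round(4),np.round(o["tcp_rot"],4).tolist(),o["ft_force"],o["q"].round(2))
E
```

```text
6.1333 [0.4464 0.0033 0.1502] [[0.9899, 0.1415, 0.0001], [0.1415, -0.9899, 0.0009], [0.0002, -0.0009, -1.0]] [-0.23800623 -0.06876352 -1.97737153] [-0.05  0.09  2.27  0.    0.78  1.38]
```

View pics/w3.png

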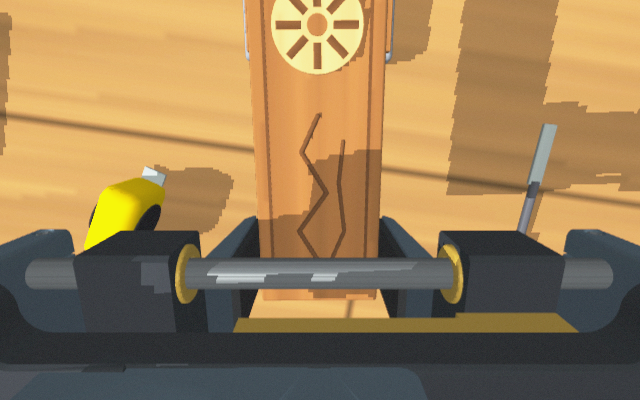

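The plaque is gripped straight, rosette at (317,25), with the press base edges visible on either side. I'll measure where the rosette sits in the tool frame.

```bash
python3 - <<'E'
from h import *
i=cv2.imread("pics/w3.png");W=np.load("w3.npz");K,T=W["K"],W["T"]
o=r.get_obs();print(o["ee_pos"].round(4))
R=np.array([[.9899,.1415],[.1415,-.9899]]);p0=np.array([.4464,.0033]);z=.1502+.0039
f=i.astype(int);m=((f[:,:,0]>120)&(f[:,:,1]>190)).astype(np.uint8);m[80:]=0;m[:,:265]=0;m[:,370:]=0
c=max(cv2.findContours(m,0,1)[0],key=cv2.contourArea);e=cv2.fitEllipse(c[c[:,0,1]>2]);
(x,y),rr=cv2.minEnclosingCircle(c);print(e,(x,y,rr))
for uv in (e[0],(x,y)): print("rosette in tool",(R.T@(onz(K,T,*uv,z)[:2]-p0)).round(4))
# carved edge lines: outer plaque edges
g=cv2.GaussianBlur(i,(5,5),1.2).astype(float);q=((g[:,:,1]-g[:,:,0])/(g[:,:,2]-g[:,:,0]+1)<.515)
for s in(0,1):
    P=[]
    for v in range(85,205,3):
        a=np.flatnonzero(q[v,240:395])+240;P.append(R.T@(onz(K,T,a[0] if s==0 else a[-1],v,z-.003)[:2]-p0))
    P=np.array(P);k=np.polyfit(P[:,0],P[:,1],1);print(k,np.polyval(k,.06),np.std(P[:,1]-np.polyval(k,P[:,0])))
E
```

```text
[0.4464 0.0033 0.1502]
((316.6846008300781, 36.46491241455078), (69.64270782470703, 98.3686294555664), 89.9102554321289) (316.5, 25.54166603088379, 48.213619232177734)
rosette in tool [0.1044 0.0051]
rosette in tool [0.1087 0.005 ]
[-0.00284943 -0.02449415] -0.02466511779423129 0.00027523106958939937
[-0.0049981   0.03599905] 0.03569916698695471 0.00018019316820761013<stdin>:10: RuntimeWarning: divide by zero encountered in divide
<stdin>:10: RuntimeWarning: invalid value encountered in divide
```

{"api": "apply_moves", "payload": {"slide": [[0,0,0],[0,0,0],[0,0,0],[0,0,0],[0,0,0]], "spin": [0,0,0,0,0], "fingers": [1,1,1,1,1]}}

```text
time_s: 6.55
ee_pos: [0.4473, -0.0031, 0.1499]
tcp_rot: [[0.99, 0.139, -0.0], [0.139, -0.99, -0.0], [-0.0, 0.0, -1.0]]
ft_force: [-0.1, 0.3, -1.4]
opening: 0.0615
grasp_force: 34.9
```

```bash
cat > m3.py <<'E'
from h import *
import sys
np.seterr(all="ignore")
o=r.get_obs();i,K,T=cam("wrist");print(o["ee_pos"].round(4),r.get_obs()["ee_pos"].round(4));cv2.imwrite(f"pics/{sys.argv[1]}.png",i)
R=o["tcp_rot"][:2,:2];p0=o["ee_pos"][:2];z=o["ee_pos"][2]+.0009
g=cv2.GaussianBlur(i,(5,5),1.2).astype(float);q=((g[:,:,1]-g[:,:,0])/(g[:,:,2]-g[:,:,0]+1)<.515)
E=[]
for s in(0,1):
    P=[]
    for v in range(85,205,3):
        a=np.flatnonzero(q[v,240:395])+240;P.append(onz(K,T,a[0] if s==0 else a[-1],v,z)[:2])
    P=np.array(P);Q=(P-p0)@R;k=np.polyfit(Q[:,0],Q[:,1],1);E.append(np.polyval(k,.06));print("edge slope in tool, y:",k[0].round(4),E[-1].round(4))
print("tool yaw",np.arctan2(R[1,0],R[0,0]).round(4),"centre y",np.mean(E).round(4))
E
python3 m3.py w4
```

```text
[ 0.4473 -0.0031  0.1499] [ 0.4473 -0.003   0.1499]
edge slope in tool, y: -0.0025 -0.0287
edge slope in tool, y: -0.0053 0.0315
tool yaw 0.1393 centre y 0.0014
```

{"api": "apply_moves", "payload": {"slide": [[0,1.5,-30],[0,1.5,-60],[0,1.5,-85],[0,1.5,-96],[0,1.5,-96]], "spin": [0,0,0,0,0], "fingers": [1,1,1,1,1]}}

```text
time_s: 7.02
ee_pos: [0.4461, -0.001, 0.0521]
tcp_rot: [[0.99, 0.14, -0.004], [0.14, -0.99, 0.0], [-0.004, -0.001, -1.0]]
ft_force: [-1.1, 0.5, -1.4]
opening: 0.0618
grasp_force: 35.0
```

{"api": "apply_moves", "payload": {"slide": [[8,1,0],[18,2.5,0],[28,4,0],[38,5.5,0],[38,5.5,0]], "spin": [0,0,0,0,0], "fingers": [1,1,1,1,1]}}

```text
time_s: 7.43
ee_pos: [0.4886, 0.005, 0.0551]
tcp_rot: [[0.99, 0.141, 0.004], [0.141, -0.99, -0.0], [0.003, 0.001, -1.0]]
ft_force: [0.1, 0.1, -0.3]
opening: 0.0615
grasp_force: 35.0
```

```bash
python3 m3.py w5; python3 - <<'E'
from h import *
i,K,T=cam("scene"); j,K2,T2=cam("side")
o=r.get_obs();print(o["time_s"],o["ee_pos"].round(4),o["ft_force"].round(1))
w=cv2.imread("pics/w5.png")[0:200,120:520]
a=cv2.resize(i[190:340,200:400],(400,300),interpolation=cv2.INTER_CUBIC);b=cv2.resize(j[150:270,200:360],(400,300),interpolation=cv2.INTER_CUBIC)
cv2.imwrite("pics/m5.png",np.vstack([np.hstack([a,b]),cv2.resize(w,(600,300)) if 0 else np.hstack([cv2.resize(w,(600,300)),np.zeros((300,200,3),np.uint8)])]))
E
```

```text
[0.4886 0.005  0.0551] [0.4871 0.005  0.0546]
edge slope in tool, y: -0.1065 -0.03
edge slope in tool, y: 0.0505 0.0339
tool yaw 0.1411 centre y 0.002
7.5833 [0.4852 0.0049 0.054 ] [-0.8 -0.4 -1.8]
```

View pics/m5.png

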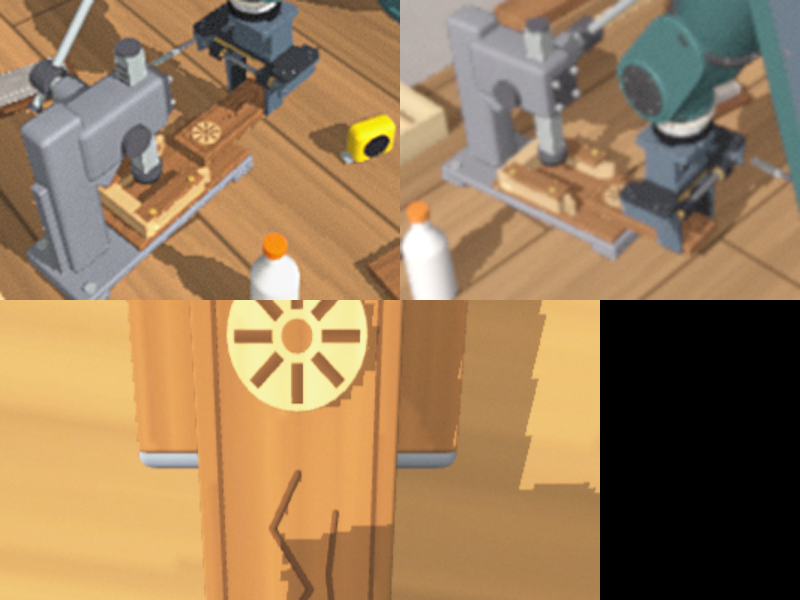

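The plaque is over the bed and centred: plaque mid-column 298 against base mid-column 298.5 in the crop. The tip is just before the mouth boards. Inserting now.

{"api": "apply_moves", "payload": {"slide": [[8,1.1,0],[17,2.4,0],[26,3.7,0],[34,4.8,0],[41,5.8,0]], "spin": [0,0,0,0,0], "fingers": [1,1,1,1,1]}}

```text
time_s: 8.0
ee_pos: [0.5276, 0.0107, 0.054]
tcp_rot: [[0.99, 0.14, 0.0], [0.14, -0.99, -0.0], [0.0, 0.0, -1.0]]
ft_force: [-0.9, 0.5, -0.7]
opening: 0.0615
grasp_force: 35.0
```

{"api": "apply_moves", "payload": {"slide": [[8,1.1,0],[17,2.4,0],[26,3.7,0],[34,4.8,0],[40,5.6,0]], "spin": [0,0,0,0,0], "fingers": [1,1,1,1,1]}}

```text
time_s: 8.42
ee_pos: [0.5674, 0.0164, 0.0539]
tcp_rot: [[0.99, 0.14, 0.0], [0.14, -0.99, 0.0], [0.0, 0.0, -1.0]]
ft_force: [0.5, 0.3, -0.1]
opening: 0.0617
grasp_force: 35.0
```

```bash
python3 - <<'E'
from h import *
i,K,T=cam("scene"); j,K2,T2=cam("side");w,_,_=cam("wrist")
o=r.get_obs();print(o["time_s"],o["ee_pos"].round(4),o["ft_force"].round(1),o["tcp_rot"][1,0])
w=w[0:200,120:520]
a=cv2.resize(i[190:340,200:400],(400,300),interpolation=cv2.INTER_CUBIC);b=cv2.resize(j[150:270,200:360],(400,300),interpolation=cv2.INTER_CUBIC)
cv2.imwrite("pics/m6.png",np.vstack([np.hstack([a,b]),np.hstack([cv2.resize(w,(600,300)),np.zeros((300,200,3),np.uint8)])]))
E
```

```text
8.5667 [0.5665 0.0163 0.0538] [-0.7 -0.2 -1. ] 0.14044713263161415
```

View pics/m6.png

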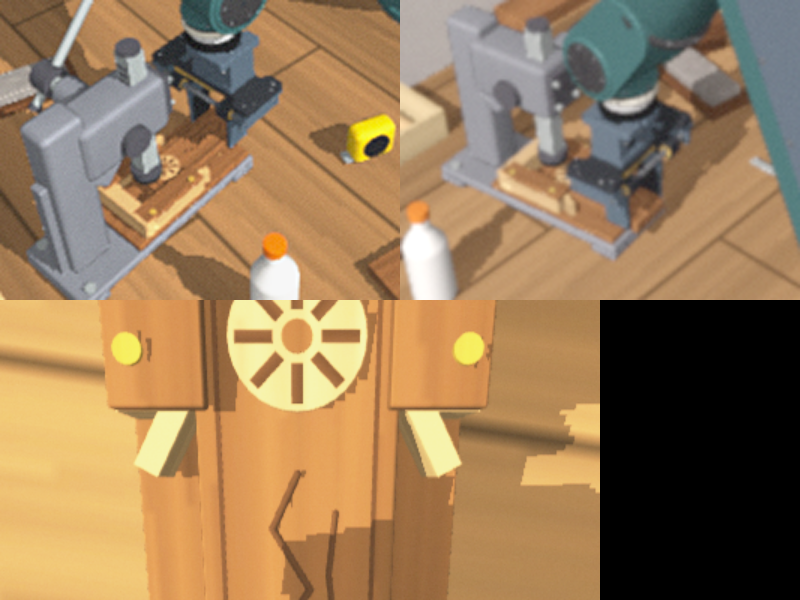

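The plaque is between the fences under the lips with no contact force: lip screws at crop (126,349) and (468,348), rosette at 297, so it is centred. I'll release, back off, and push the plain end home with half-closed fingers, to keep the wrist away from the head.

{"api": "apply_moves", "payload": {"slide": [[0,0,0],[0,0,0],[0,0,0],[0,0,0],[0,0,0]], "spin": [0,0,0,0,0], "fingers": [-0.6,-0.6,-0.6,-0.6,-0.6]}}

```text
time_s: 8.98
ee_pos: [0.5662, 0.0162, 0.054]
tcp_rot: [[0.99, 0.14, 0.0], [0.14, -0.99, 0.0], [0.0, 0.0, -1.0]]
ft_force: [0.8, 0.1, -1.2]
opening: 0.0729
grasp_force: 0.0
```

{"api": "apply_moves", "payload": {"slide": [[-12,-1.7,0],[-28,-3.9,0],[-44,-6.2,0],[-58,-8.1,0],[-62,-8.7,0]], "spin": [0,0,0,0,0], "fingers": [-0.6,-0.6,-0.6,-0.6,-0.6]}}

```text
time_s: 9.4
ee_pos: [0.5013, 0.0073, 0.0536]
tcp_rot: [[0.99, 0.14, -0.002], [0.14, -0.99, 0.0], [-0.002, -0.0, -1.0]]
ft_force: [-0.2, 0.4, 0.4]
opening: 0.0732
grasp_force: 0.0
```

{"api": "apply_moves", "payload": {"slide": [[0,0,0],[0,0,-1],[0,0,-3],[0,0,-3],[0,0,-3]], "spin": [0,0,0,0,0], "fingers": [0.1,0.1,0.1,0.1,0.1]}}

```text
time_s: 9.82
ee_pos: [0.5047, 0.0076, 0.0507]
tcp_rot: [[0.99, 0.14, -0.0], [0.14, -0.99, 0.0], [-0.0, -0.0, -1.0]]
ft_force: [0.4, 0.7, 0.2]
opening: 0.0429
grasp_force: 0.0
```

{"api": "apply_moves", "payload": {"slide": [[8,1.1,0],[16,2.2,0],[24,3.4,0],[32,4.5,0],[38,5.3,0]], "spin": [0,0,0,0,0], "fingers": [0.1,0.1,0.1,0.1,0.1]}}

```text
time_s: 10.23
ee_pos: [0.5436, 0.013, 0.051]
tcp_rot: [[0.99, 0.14, 0.0], [0.14, -0.99, -0.0], [0.0, 0.0, -1.0]]
ft_force: [-0.8, -0.4, 1.6]
opening: 0.0412
grasp_force: 0.9
```

{"api": "apply_moves", "payload": {"slide": [[2,0.3,0],[4,0.6,0],[6,0.8,0],[8,1.1,0],[8,1.1,0]], "spin": [0,0,0,0,0], "fingers": [0.1,0.1,0.1,0.1,0.1]}}

```text
time_s: 10.65
ee_pos: [0.5506, 0.0139, 0.051]
tcp_rot: [[0.99, 0.14, 0.0], [0.14, -0.99, 0.0], [0.0, 0.0, -1.0]]
ft_force: [-0.2, -0.6, -0.6]
opening: 0.0408
grasp_force: 0.0
```

{"api": "apply_moves", "payload": {"slide": [[1,0.1,0],[2,0.3,0],[3,0.4,0],[4,0.6,0],[4,0.6,0]], "spin": [0,0,0,0,0], "fingers": [0.1,0.1,0.1,0.1,0.1]}}

```text
time_s: 11.07
ee_pos: [0.5531, 0.0144, 0.0507]
tcp_rot: [[0.99, 0.14, -0.003], [0.14, -0.99, -0.0], [-0.003, -0.0, -1.0]]
ft_force: [-9.0, -3.4, 7.0]
opening: 0.0412
grasp_force: 4.4
```

{"api": "apply_moves", "payload": {"slide": [[0.5,0.1,0],[1,0.1,0],[1.5,0.2,0],[1.5,0.2,0],[1.5,0.2,0]], "spin": [0,0,0,0,0], "fingers": [0.1,0.1,0.1,0.1,0.1]}}

```text
time_s: 11.48
ee_pos: [0.5531, 0.0145, 0.0504]
tcp_rot: [[0.99, 0.14, -0.006], [0.14, -0.99, -0.0], [-0.006, -0.001, -1.0]]
ft_force: [-16.3, -4.9, 13.6]
opening: 0.041
grasp_force: 8.4
```

```bash
python3 - <<'E'
from h import *
i,K,T=cam("scene"); j,K2,T2=cam("side");w,Kw,Tw=cam("wrist");cv2.imwrite("pics/w7.png",w);np.savez("w7.npz",K=Kw,T=Tw);cv2.imwrite("pics/scene7.png",i);cv2.imwrite("pics/side7.png",j)
o=r.get_obs();print(o["time_s"],o["ee_pos"].round(4),o["ft_force"].round(1),o["tcp_rot"][1,0])
w=w[0:200,120:520]
a=cv2.resize(i[220:320,220:353],(400,300),interpolation=cv2.INTER_CUBIC);b=cv2.resize(j[180:255,230:330],(400,300),interpolation=cv2.INTER_CUBIC)
cv2.imwrite("pics/m7.png",np.vstack([np.hstack([a,b]),np.hstack([cv2.resize(w,(600,300)),np.zeros((300,200,3),np.uint8)])]))
E
```

```text
11.6333 [0.5531 0.0145 0.0504] [-15.7  -3.4  12.2] 0.14049306916244755
```

View pics/m7.png

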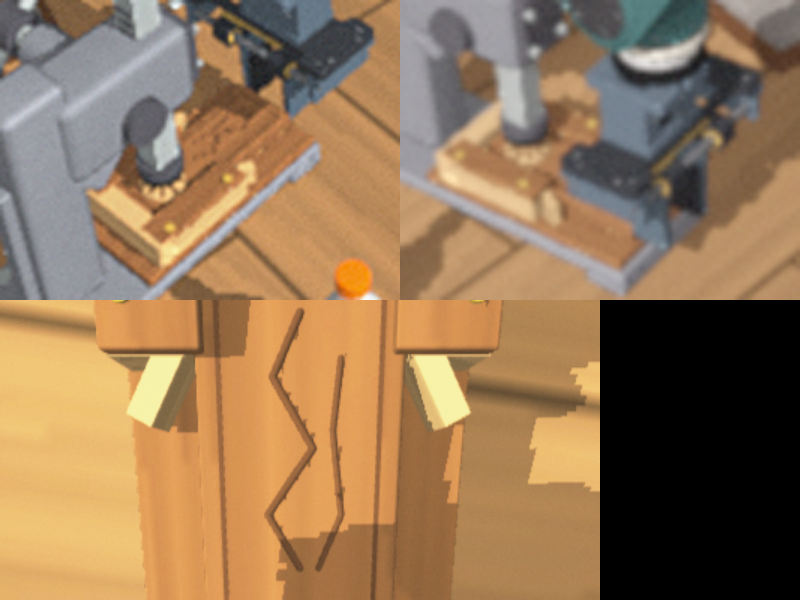

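The rosette now sits under the pad. The contact force rises to about 16 N with no further motion, so the plaque is against a hard stop. I'll check the depth numerically from the carving against the lip fronts.

```bash
python3 - <<'E'
from h import *
def ext(n,box,z):
    i=cv2.imread(f"pics/{n}.png");W=np.load(f"{n}.npz");a,b,c,d=box
    g=i[a:b,c:d].astype(int); m=(g[:,:,2]<cv2.medianBlur(i,31)[a:b,c:d,2].astype(int)-35)
    v,u=np.nonzero(cv2.morphologyEx(m.astype(np.uint8),cv2.MORPH_OPEN,np.ones((2,2))))
    t,bt=v.argmin(),v.argmax(); P=[(u[k]+c,v[k]+a) for k in(t,bt)];print(n,P)
    return [onz(W["K"],W["T"],*p,z) for p in P],W
w1,_=ext("w1",(98,178,312,342),.018)
w7,W=ext("w7",(4,190,292,345),.053)
print([p.round(4) for p in w1+w7],np.linalg.norm(w1[0]-w1[1]),np.linalg.norm(w7[0]-w7[1]))
ros=np.array([.5943,-.3665]);d1=[np.linalg.norm(ros-p[:2]) for p in w1]
lip=[onz(W["K"],W["T"],u/1.5+120,(350-300)/1.5,.064) for u in(155,445)];lm=(lip[0]+lip[1])/2
ex=np.array([np.cos(.14),np.sin(.14)])
print("dist ros",d1,"lip",lm.round(4)); print("rosette beyond lip front:",[(p[:2]-lm[:2])@ex+d for p,d in zip(w7,d1)])
E
```

```text
w1 [(np.int64(325), np.int64(108)), (np.int64(322), np.int64(170))]
w7 [(np.int64(320), np.int64(6)), (np.int64(305), np.int64(187))]
[array([ 0.5545, -0.3658,  0.018 ]), array([ 0.4828, -0.3628,  0.018 ]), array([0.6684, 0.0284, 0.053 ]), array([0.5892, 0.0246, 0.053 ])] 0.07176156882574192 0.07933415677940191
dist ros [np.float64(0.03983997441026966), np.float64(0.11159355218198333)] lip [0.6554 0.0266 0.064 ]
rosette beyond lip front: [np.float64(0.05295827340364324), np.float64(0.045712602462773255)]
```

Depth agrees: the rosette is about 50 mm past the lip fronts and the stop is felt, so the plaque is home with the lever still up. Next I back off, rise and go above the ball.

{"api": "apply_moves", "payload": {"slide": [[-8,-1.1,0],[-24,-3.4,0],[-40,-5.6,0],[-40,-5.6,25],[-40,-5.6,60]], "spin": [0,0,0,0,0], "fingers": [0.1,0.1,0.1,1,1], "newtons": 20}}

```text
time_s: 12.05
ee_pos: [0.5131, 0.0091, 0.1093]
tcp_rot: [[0.99, 0.14, -0.005], [0.14, -0.99, 0.0], [-0.005, -0.001, -1.0]]
ft_force: [0.7, -0.0, 0.8]
opening: 0.0304
grasp_force: 0.0
```

{"api": "apply_moves", "payload": {"slide": [[0,0,40],[0,0,80],[0,0,120],[0,0,160],[0,0,200]], "spin": [0,0,0,0,0], "fingers": [1,1,1,1,1]}}

```text
time_s: 12.47
ee_pos: [0.5154, 0.0091, 0.3132]
tcp_rot: [[0.99, 0.14, 0.001], [0.14, -0.99, 0.0], [0.001, 0.0, -1.0]]
ft_force: [1.3, -0.4, -0.3]
opening: 0.0006
grasp_force: 0.0
```

{"api": "apply_moves", "payload": {"slide": [[0,0,40],[0,-10,80],[0,-50,85],[0,-90,85],[0,-117,85]], "spin": [0,0,0,0,0], "fingers": [1,1,1,1,1]}}

```text
time_s: 12.88
ee_pos: [0.5158, -0.1101, 0.3972]
tcp_rot: [[0.99, 0.141, 0.003], [0.141, -0.99, -0.001], [0.003, 0.001, -1.0]]
ft_force: [-0.5, 0.4, -0.5]
opening: 0.0005
grasp_force: 0.0
```

```bash
python3 - <<'E'
from h import *
i,K,T=cam("scene"); j,K2,T2=cam("side");w,_,_=cam("wrist")
o=r.get_obs();print(o["time_s"],o["ee_pos"].round(4),o["ft_force"].round(1),o["tcp_rot"].round(3).tolist(),o["opening"])
def ball(im,a,b,c,d):
    m=(im[a:b,c:d].max(2)<60).astype(np.uint8);cs=cv2.findContours(m,0,1)[0]
    return [(round(x+c,1),round(y+a,1),round(rr,1)) for (x,y),rr in map(cv2.minEnclosingCircle,cs) if 3<rr<14]
A=ball(i,150,178,243,272);B=ball(j,128,155,288,318);print(A,B)
if A and B: print(tri([(K,T,*A[0][:2]),(K2,T2,*B[0][:2])]))
a=i[140:340,190:350];b=j[100:270,200:360]
cv2.imwrite("pics/m8.png",np.hstack([cv2.resize(a,(400,500)),cv2.resize(b,(400,500))]))
E
```

```text
13.0333 [ 0.5156 -0.1092  0.3959] [ 0.2  0.  -1.6] [[0.99, 0.138, 0.0], [0.138, -0.99, -0.0], [0.0, 0.0, -1.0]] 0.0007017678630509266
[(256.3, 162.3, 5.8)] [(302.5, 140.5, 3.8)]
[ 0.62584747 -0.10614053  0.32790143]
```

View pics/m8.png

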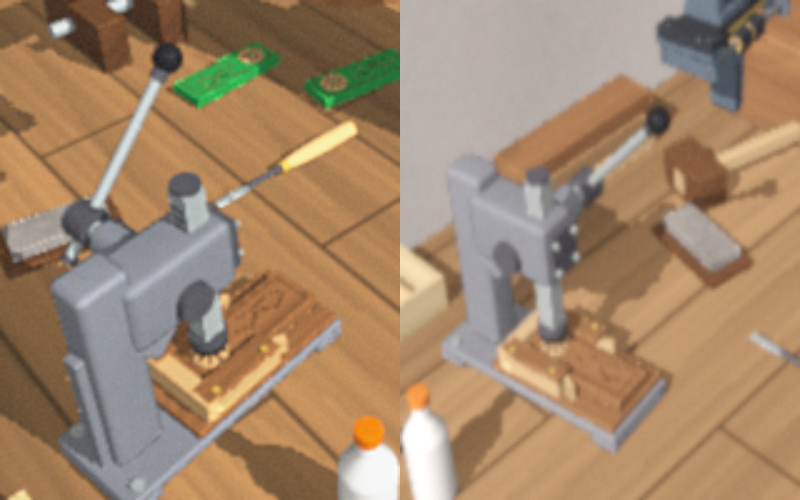

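The plaque stays home, the lever is up, and the ball is at (0.626, -0.106, 0.327) by triangulation. Moving over the ball and down to light contact.

{"api": "apply_moves", "payload": {"slide": [[30,0.5,0],[62,1,0],[92,2,0],[111,2,0],[111,2,0]], "spin": [0,0,0,0,0], "fingers": [1,1,1,1,1]}}

```text
time_s: 13.45
ee_pos: [0.6294, -0.1045, 0.3951]
tcp_rot: [[0.99, 0.142, -0.0], [0.142, -0.99, 0.0], [-0.0, -0.0, -1.0]]
ft_force: [-0.3, 1.0, 0.5]
opening: 0.0004
grasp_force: 0.0
```

{"api": "apply_moves", "payload": {"slide": [[0,0,-15],[0,0,-28],[0,0,-36],[0,0,-40],[-1,0,-43]], "spin": [0,0,0,0,0], "fingers": [1,1,1,1,1]}}

```text
time_s: 13.87
ee_pos: [0.6254, -0.1055, 0.3526]
tcp_rot: [[0.99, 0.141, -0.001], [0.141, -0.99, 0.0], [-0.001, -0.0, -1.0]]
ft_force: [-7.9, 1.4, 10.5]
opening: 0.0004
grasp_force: 5.4
```

{"api": "apply_moves", "payload": {"slide": [[-7,-0.9,-8],[-12.5,-1.8,-14.5],[-18.5,-2.6,-22],[-24,-3.4,-29.5],[-29,-4.1,-37.5]], "spin": [0,0,0,0,0], "fingers": [1,1,1,1,1]}}

```text
time_s: 14.28
ee_pos: [0.5961, -0.1102, 0.3167]
tcp_rot: [[0.99, 0.14, 0.0], [0.14, -0.99, -0.001], [0.0, 0.001, -1.0]]
ft_force: [-8.0, -1.1, 9.3]
opening: 0.0005
grasp_force: 4.9
```

{"api": "apply_moves", "payload": {"slide": [[-5,-0.7,-8.5],[-9.5,-1.3,-17],[-13,-1.8,-25.5],[-16.5,-2.2,-34.5],[-19.6,-2.7,-43.5]], "spin": [0,0,0,0,0], "fingers": [1,1,1,1,1]}}

```text
time_s: 14.7
ee_pos: [0.5768, -0.1129, 0.2727]
tcp_rot: [[0.99, 0.14, 0.001], [0.14, -0.99, -0.001], [0.0, 0.001, -1.0]]
ft_force: [-4.4, -0.7, 6.7]
opening: 0.0003
grasp_force: 3.2
```

{"api": "apply_moves", "payload": {"slide": [[-2.5,-0.4,-9],[-4.7,-0.7,-18],[-6,-0.9,-26],[-7,-1,-33],[-7.6,-1.1,-39]], "spin": [0,0,0,0,0], "fingers": [1,1,1,1,1]}}

```text
time_s: 15.12
ee_pos: [0.5692, -0.1139, 0.2333]
tcp_rot: [[0.99, 0.14, -0.0], [0.14, -0.99, -0.0], [-0.0, 0.0, -1.0]]
ft_force: [-4.3, -0.5, 5.3]
opening: 0.0005
grasp_force: 2.8
```

{"api": "apply_moves", "payload": {"slide": [[-0.2,0,-5],[-0.4,0,-9],[-0.5,0,-13],[-0.5,0,-17],[-0.5,0,-20]], "spin": [0,0,0,0,0], "fingers": [1,1,1,1,1]}}

```text
time_s: 15.53
ee_pos: [0.5688, -0.114, 0.2135]
tcp_rot: [[0.99, 0.14, -0.0], [0.14, -0.99, -0.0], [-0.0, 0.0, -1.0]]
ft_force: [-6.8, -1.2, 7.0]
opening: 0.0004
grasp_force: 3.9
```

{"api": "apply_moves", "payload": {"slide": [[0,0,-2],[0,0,-4],[0,0,-6],[0,0,-6],[0,0,-6]], "spin": [0,0,0,0,0], "fingers": [1,1,1,1,1]}}

```text
time_s: 15.95
ee_pos: [0.5686, -0.114, 0.2078]
tcp_rot: [[0.99, 0.14, -0.001], [0.14, -0.99, -0.0], [-0.001, 0.0, -1.0]]
ft_force: [-8.9, -1.0, 11.4]
opening: 0.0004
grasp_force: 5.3
```

{"api": "apply_moves", "payload": {"slide": [[-0.5,0,-1],[-1,0,-2],[-1,0,-3],[-1,0,-4],[-1,0,-4]], "spin": [0,0,0,0,0], "fingers": [1,1,1,1,1]}}

```text
time_s: 16.37
ee_pos: [0.5684, -0.1141, 0.2043]
tcp_rot: [[0.99, 0.14, 0.001], [0.14, -0.99, -0.001], [0.001, 0.001, -1.0]]
ft_force: [-5.9, -0.1, 12.9]
opening: 0.0006
grasp_force: 6.3
```

{"api": "apply_moves", "payload": {"slide": [[0,0,0],[0,0,0],[0,0,0],[0,0,0],[0,0,0]], "spin": [0,0,0,0,0], "fingers": [1,1,1,1,1]}}

```text
time_s: 16.78
ee_pos: [0.5684, -0.114, 0.2045]
tcp_rot: [[0.99, 0.14, 0.001], [0.14, -0.99, -0.001], [0.001, 0.001, -1.0]]
ft_force: [-6.0, -0.5, 12.9]
opening: 0.0001
grasp_force: 6.3
```

{"api": "apply_moves", "payload": {"slide": [[0,0,-1],[0,0,-2],[0,0,-2.5],[0,0,-2.5],[0,0,-2.5]], "spin": [0,0,0,0,0], "fingers": [1,1,1,1,1]}}

```text
time_s: 17.2
ee_pos: [0.5684, -0.1141, 0.202]
tcp_rot: [[0.99, 0.14, 0.001], [0.14, -0.99, -0.001], [0.001, 0.001, -1.0]]
ft_force: [-5.2, -0.4, 13.6]
opening: 0.0005
grasp_force: 7.0
```

{"api": "apply_moves", "payload": {"slide": [[0,0,0],[0,0,0],[0,0,0],[0,0,0],[0,0,0]], "spin": [0,0,0,0,0], "fingers": [1,1,1,1,1]}}

```text
time_s: 17.62
ee_pos: [0.5684, -0.1141, 0.2021]
tcp_rot: [[0.99, 0.14, 0.001], [0.14, -0.99, -0.001], [0.001, 0.001, -1.0]]
ft_force: [-6.6, 0.0, 13.8]
opening: 0.0005
grasp_force: 7.0
```

```bash
python3 - <<'E'
from h import *
i,K,T=cam("scene");j,_,_=cam("side");o=r.get_obs();print(o["ee_pos"].round(4),o["ft_force"].round(1),np.abs(o["qd"]).max())
cv2.imwrite("pics/m9.png",np.hstack([cv2.resize(i[140:340,190:350],(400,500)),cv2.resize(j[100:270,200:360],(400,500))]))
E
```

```text
[ 0.5684 -0.1141  0.202 ] [-6.5 -0.1 14.4] 0.0014073332491853475
```

View pics/m9.png

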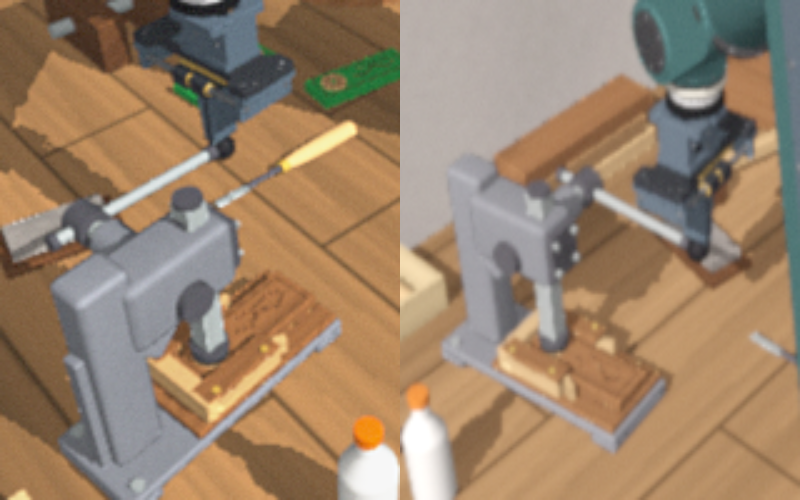

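The lever is just below level with the fingertips on the ball at (225,148). The pad covers the rosette at (210,355), the push is about 14 N, and everything is at rest. Handing in.

```bash
python3 -c "
from plant import r
print(r.hand_in())"
```

```text
the job is handed in; nothing more can be done
None
```

I handed the job in with the plaque home against the back stop and the gripper holding the lever down at about 14 N (roughly 85–90 N at the pad, worked out from the push); the hand-in returned no verdict.

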